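# Shut the warehouse roof flap with the hook pole

## Task

On the model railway the green roof flap of the grey warehouse stands open. Take the red-handled hook pole from its sloping rest, put its hook through the yellow ring eye on the flap and, with the hook, swing the flap gently down until it is fully shut, never touching the flap with the robot itself. Then unhook, lay the pole back in its rest as it was, let go, and leave the yellow car, the red car and the tree where they stand.

Things in the scene. Friction and masses are not known exactly. Their poses are not given: they have to be found in the camera images.
- shed: Grey model warehouse, fixed, 150 (x) by 220 (y) by 206 mm high, its front (local -x, green gate) towards the robot's left, where the rest stands. Origin: centre of its underside; x from front to back, z up. A green flap (113 long, 124 wide, 6 mm thick) covers an opening in the flat roof that reaches to the front edge. A chimney stub (35 mm) stands on the roof at the back left.
- flap (a joint): Hinge angle of the green roof flap, rad: 0 = shut, flat on the roof; growing as its front edge rises; starts between 1.0 and 1.25, limit 1.6. The axis is level, along the shed's y, at the back of the flap. A stiff friction hinge: it stays where it is left and takes about 0.5 to 1.5 N at the ring to move.
- flap_hinge (a point): Point on the hinge axis in the flap's middle plane, 209 mm above the table, 35 mm behind the shed's centre. Its frame turns with the flap: local -x points along the flap from hinge to ring, y along the hinge axis.
- flap_eye (a point): Centre of the yellow ring eye standing out from the middle of the flap's free edge, in the flap's plane, 132 mm from the hinge axis. Hole 28 mm across, bar 6 mm thick; the hole runs along the hinge axis (shed's y), so a hook enters sideways. With the flap shut the ring's centre is 22 mm in front of the front wall. Frame as flap_hinge.
- cradle: Fixed cradle of the sloping wooden rest: two U saddles (slots 22 wide, 13 mm deep) rising at 33 degrees, roughly to the robot's right. Origin 115 mm above the table where the pole's grip lies; x up the slope, y level, z square to both. Saddles at x = -42 to -22 and 30 to 45 mm. The pole drops in along -z, its origin at x = -4 to 9 mm, frames parallel; its lower disc stops it sliding.
- pole: Loose hook pole, about 90 g. Origin on its axis at the grip; x to the hook end, y the way the hook points. Red handle 16 x 16 mm, x = -70 to 50; black discs 42 mm across at x = +-17.5 leave 32 mm for the fingers: enter square to the handle (leaning 33 degrees, tips hookwards), closing along y. Shaft 8 mm thick to x = 140, where the hook, a straight 7 mm pin, runs along +y to 39.5 mm from the axis.
- pole_hook (a point): Middle of the hook pin: at (140, 20, 0) mm in the pole's frame. Pole axes.
- car: Yellow model car, 150 g, loose, 110 by 42 by 37 mm, origin at the centre of its underside. Bystander.
- tree: Green model fir, loose, 80 mm wide, 160 mm high, on a round foot, origin at the centre of its underside. Bystander.
- red_car: Red model car, same shape, size and mass as the yellow one. Bystander.
Things that resemble listed ones, but are neither listed nor needed, are in the scene too. What is shaped like the pole but purple is not meant. There is more than one size of the part that bears cradle; the job needs the larger.

How it is judged (in metres and radians):
On the way, in this order (a step that is already met when the one before it is completed fails the run):
1. the hook pin is through the ring eye while the flap is still open (x of pole_hook in the frame of flap_eye between -0.014 and 0.014 m and z of pole_hook in the frame of flap_eye between -0.014 and 0.014 m and y of pole_hook in the frame of flap_eye between -0.015 and 0.015 m and value of joint flap above 0.8 rad), for 0.1 s.
2. the flap has been brought down to shut with the hook still in the ring (x of pole_hook in the frame of flap_eye between -0.014 and 0.014 m and z of pole_hook in the frame of flap_eye between -0.014 and 0.014 m and y of pole_hook in the frame of flap_eye between -0.015 and 0.015 m and value of joint flap below 0.06 rad), for 0.1 s.
At the end, for the whole second after the job is handed in: The flap is shut (within 0.06 rad, about 8 mm at the ring), and the pole lies still in both saddles of its rest, within 16 mm of its place along the rest, 0.15 rad in direction and 0.2 rad in roll (value of joint flap below 0.06 rad and distance between pole and cradle below 0.016 m and angle between the x axis of pole and the x axis of cradle, either way round below 0.15 rad and angle between the y axis of pole and the y axis of cradle, either way round below 0.2 rad and linear speed of pole below 0.02 m/s); the robot touches nothing.
It fails at once if the robot itself touches the flap (contact force between any of the fingers, the arm and flap above 1 N).
It fails at once if the flap slams (closing faster than 2.5 rad/s) (velocity of joint flap below -2.5 rad/s).
It fails at once if a car or the tree is pushed more than 25 mm or tipped over (distance of any of car, tree, red_car from where it was at the start of the episode above 0.025 m or angle between any of tree, car, red_car's own z axis and vertical above 0.6 rad).
It also fails if it takes over 51 s, if anything falls off the work surface, if the arm or the gripper's body presses on something with over 40 N, if the wrist force passes 120 N, or if a joint passes its speed limit or range.

## Robot

A 6-joint arm with a two-finger parallel gripper is mounted at the origin on the work surface. World frame = base frame: x ahead of the robot, y to its left, z up, the work surface at z = 0. Lengths are in mm, angles in rad, forces in N, time in s.
With the tool pointing down it reaches from about 400 to 925 mm from the base axis. Payload 12.5 kg.
Tool frame: the origin (TCP) lies midway between the tips of the shut fingers; the grasp point (between the pads) lies 19 mm behind it (env.pinch_z is the z of the grasp point in the tool frame, in mm); z points along the fingers, y is the line along which they close (so a half turn about z gives the same grasp; the last joint's range is limited). The gripper opens to 95 mm and grips with 3 to 60 N. Pads are 20 mm wide; open, the fingers measure 119 mm over their backs; the gripper's body (75 mm by 180 mm) begins 59 mm behind the grasp point.
Start: joints at [1.24, 0.491, 1.559, -0, 1.092, -0.106], TCP at [139.301, 609.296, 214.661] pointing down, gripper open.
Joint ranges: [-3.1, 3.1], [-0.84, 2.19], [0.05, 2.79], [-1.13, 4.28], [0.06, 2.93], [-2.69, 2.69]. Speed limits (rad/s): [2.22, 2.22, 2.79, 3.14, 3.14, 3.14].

## Interface

Orientations are given as [roll, pitch, yaw] about the fixed x, y, z axes, in that order (R = Rz(yaw) Ry(pitch) Rx(roll)).
In Python, from cell import env, eyes gives the robot as it stands.
- The arm moves only by the shell command python3 -m inch 'ROWS'. ROWS is JSON, a list of rows, each a list of 3 entries, a list of its own where there are three numbers: the shift along the tool's x, y, z in units of 60 mm (1.0 is 60 mm), then the turn about the tool's z in units of 5 degrees (1.0 is 5 degrees), then the closure, from -1 (fully open) to 1 (shut). In form: [[[tx, ty, tz], turn, claw], ...]. A call has exactly 10 rows; each row shifts and turns the commanded pose from where the row before left it, along the tool's axes as they then stand; what a row does not reach is not made up. A row lasts 1/8 s, in which the tool goes at most 62.5 mm and 10.7 degrees, less where a joint would pass 70% of its speed; a pose out of reach is approached as far as the arm can. A call is refused whole if a number of a shift passes 1 or a number of a turn 1, either way. A call with a gripper value outside its range is refused whole. The fingers move at their own pace and stop on an object; the grip force is fixed at half the most. Time passes only in rows, so rows that do not move let the fingers close, or fill a call up. It gives the time, the measured TCP pose, the force, the opening and the grip force at its end, in the units of the state.
- env.state(): the state, without advancing time (a new reading comes with each control period).
- eyes.read_camera(name): name is "scene" or "top" or "wrist"; returns a dict with "pixels" (420x560x3 uint8, red, green, blue), "fx", "fy", "cx", "cy" (pixels), "extrinsics" (4x4, takes a point from world to camera coordinates). Camera axes: x right, y down, z forward; pixel columns grow to the right and rows downward; lengths in mm; the calibration is good to about 2 mm. A picture is of the moment at which its call begins. There is no depth.
- env.job_done(): hands the job in; it is judged then, once.
Trained networks look in a picture, given as the dict that the camera call returned (one of the last four; its "shot" number tells which), for a name from the list of things; names that differ only in an ending like _2 or _b are one class to them, and where a whole thing is asked for, a point or a joint stands for the part that bears it (a point fixed in the world has none). Each returns a list of dicts, best first, with "score" (0 to 1); they miss things now and then, are a little off and sometimes report something else, mostly with a low value. They report only what shows in the picture. A call takes as long as a camera call. They do not tell look-alikes from the thing itself.
- eyes.boxes_of(name, picture): "centre" ([row, column] in pixels, amid what is visible of it).
- eyes.cut_out(name, picture): "mask" (420x560 bool, what is visible of it) and "centre" ([row, column] in pixels, amid what is visible of it).
- eyes.spot_point(name, picture): "centre" ([row, column] in pixels: a listed point, or the origin of a listed thing).
The state is a dict: "t": time; "joints": joint angles; "qvel": joint speeds; "tau": joint torques, N m; "eef_pos": TCP position; "tcp_rot": TCP orientation; "ft_force": force on the tool from outside, world axes, zero at the start; "moment": the same for the moment, N m; "opening": opening from 0.0 (shut) to 1.0 (fully open); "grip_force": force on a finger pad.
Only numpy, scipy, OpenCV 4.12 (cv2) and the standard library are available. Lean on these libraries where they do the work, as an engineer would, in place of code of your own. Each camera call takes 0.05 s, during which the arm holds its last target. There are 200 camera calls.

## Working session

There is one attempt and no reset: what is moved stays moved. The work goes in short steps, Python scripts to look and compute and a shell command to move; the robot and the scene stay as the last step left them, time stands still between calls to the robot, and variables do not carry over. Pictures are saved under pics/ and viewed, at most 11 in all, crops included, and the job is handed in when it is done.

```bash
ls; mkdir -p pics; python3 - <<'E'
from cell import env, eyes
import cv2, numpy as np, pickle
P={}
for n in ("scene","top"):
    p=eyes.read_camera(n); P[n]=p
    cv2.imwrite(f"pics/{n}0.png",p["pixels"][:,:,::-1])
    print(n,p["fx"],p["cx"],p["cy"],np.round(p["extrinsics"],3).tolist())
    for k in ("cradle","pole","pole_hook","flap_eye","flap_hinge","shed","car","red_car","tree"):
        print(k,[(np.round(d["centre"]).tolist(),round(d["score"],2)) for d in eyes.spot_point(k,p)][:5])
pickle.dump(P,open("p0.pkl","wb"))
s=env.state();print(s["t"],s["eef_pos"],s["tcp_rot"],env.pinch_z)
E
```

```text
pics
scene 503.84871891006287 286.48197215390445 193.58077087007476 [[-0.423, 0.906, 0.017, 96.504], [0.465, 0.233, -0.854, -139.596], [-0.778, -0.353, -0.52, 1626.783], [0.0, 0.0, 0.0, 1.0]]
cradle [([217.0, 363.0], 0.63), ([218.0, 364.0], 0.56), ([187.0, 364.0], 0.5)]
pole [([222.0, 359.0], 0.94), ([240.0, 456.0], 0.6)]
pole_hook [([217.0, 407.0], 0.9), ([176.0, 315.0], 0.72)]
flap_eye [([106.0, 145.0], 0.97)]
flap_hinge [([153.0, 136.0], 0.74)]
shed [([234.0, 162.0], 0.77), ([326.0, 340.0], 0.53)]
car [([294.0, 249.0], 0.84)]
red_car [([222.0, 263.0], 0.59)]
tree [([332.0, 342.0], 0.9)]
top 413.8880705426609 279.22982707795313 214.8487092821253 [[0.015, -1.0, -0.006, 140.652], [-0.993, -0.014, -0.115, 527.521], [0.115, 0.008, -0.993, 972.001], [0.0, 0.0, 0.0, 1.0]]
cradle [([230.0, 213.0], 0.6), ([312.0, 231.0], 0.58)]
pole [([226.0, 212.0], 0.98), ([295.0, 133.0], 0.81), ([249.0, 324.0], 0.58)]
pole_hook [([230.0, 262.0], 0.97), ([322.0, 186.0], 0.94), ([228.0, 215.0], 0.52)]
flap_eye [([153.0, 461.0], 0.83)]
flap_hinge [([174.0, 454.0], 0.76)]
shed [([191.0, 404.0], 0.7)]
car [([153.0, 283.0], 0.67), ([156.0, 458.0], 0.48)]
red_car [([250.0, 325.0], 0.98)]
tree [([147.0, 208.0], 0.76), ([156.0, 455.0], 0.31)]
1.0 [139.29170863 609.2785793  214.6654768 ] [ 3.14152295e+00 -7.44671534e-06  2.91678209e+00] -18.8
```

View pics/scene0.png

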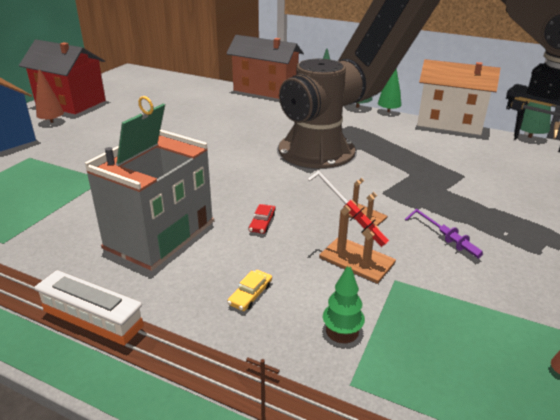

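View pics/top0.png

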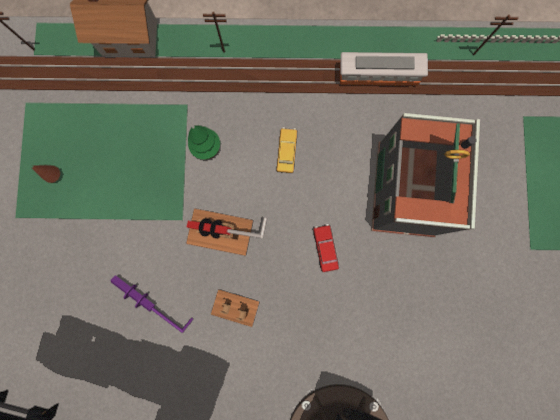

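The scene picture shows the red pole in the larger rest, with its grip near (222,359) and hook near (176,315). The ring is at (106,145) and the purple decoy near (240,456). In the top picture the pole grip is at (228,212), the hook at (230,262) and the ring at (153,458). Next I'll fit poses from both views.

```bash
cat > h.py <<'E'
import numpy as np
from scipy.optimize import least_squares
from scipy.spatial.transform import Rotation as R
def proj(p,X):
    c=p["extrinsics"]@np.append(X,1); return np.array([p["cy"]+p["fy"]*c[1]/c[2],p["cx"]+p["fx"]*c[0]/c[2]])
def tri(obs):
    f=lambda X:np.concatenate([proj(p,X)-c for p,c in obs])
    r=least_squares(f,[400,0,150]); return r.x,np.sqrt(np.mean(r.fun**2))
def poleR(yaw,pitch=-np.radians(33)): return R.from_euler("xyz",[0,pitch,yaw]).as_matrix()
E
cat > a.py <<'E'
from h import *; from cell import eyes; import pickle,cv2
P=pickle.load(open("p0.pkl","rb")); S,T=P["scene"],P["top"]
B=lambda k,p:[d["centre"] for d in eyes.spot_point(k,p)]
near=lambda L,q:np.array(min(L,key=lambda c:np.hypot(*(np.array(c)-q))))
q={"pole":((222,359),(226,212)),"pole_hook":((176,315),(230,262)),"flap_eye":((106,145),(153,461)),"flap_hinge":((153,136),(174,454)),
"car":((294,249),(153,283)),"red_car":((222,263),(250,325)),"tree":((332,342),(147,208)),"shed":((234,162),(191,404))}
O={}
for k,(a,b) in q.items():
    O[k]=[(S,near(B(k,S),a)),(T,near(B(k,T),b))]; x,e=tri(O[k]); print(k,x.round(1),round(e,2))
def pf(v):
    Rm=poleR(v[3]);o=v[:3]
    return np.concatenate([proj(p,o)-c for p,c in O["pole"]]+[proj(p,o+Rm@[140,20,0])-c for p,c in O["pole_hook"]])
r=least_squares(pf,[450,170,120,-1.5]);print("pole",r.x.round(3),r.fun.round(1))
def sf(v):
    Rm=R.from_euler("z",v[2]).as_matrix();h=np.array([v[0],v[1],0])+Rm@[35,0,209]
    e=h+Rm@[-132*np.cos(v[3]),0,132*np.sin(v[3])]
    return np.concatenate([proj(p,h)-c for p,c in O["flap_hinge"]]+[proj(p,e)-c for p,c in O["flap_eye"]]+[(proj(p,[v[0],v[1],0])-c)*.5 for p,c in O["shed"]])
r=least_squares(sf,[500,-300,-1.57,1.1]);print("shed",r.x.round(3),r.fun.round(1))
for n,p,(u,v) in (("s",S,(130,250)),):pass
a=cv2.resize(S["pixels"][150:290,290:430],None,fx=4,fy=4,interpolation=2);b=cv2.resize(T["pixels"][195:265,180:280],None,fx=4,fy=4,interpolation=2)
im=np.zeros((600,800,3),np.uint8);im[:560,:400]=a[:560,:400];im[:280,400:]=b
im[290:570,410:690]=cv2.resize(S["pixels"][80:150,110:180],None,fx=4,fy=4)
cv2.imwrite("pics/crop1.png",im[:,:,::-1])
E
python3 a.py
```

```text
pole [488.9 294.9 110.8] 0.83
pole_hook [475.3 181.6 190.7] 0.31
flap_eye [ 600.2 -160.3  334.1] 1.4
flap_hinge [ 593.2 -203.2  210.2] 0.36
car [688.1 134.5   4.4] 1.75
red_car [443.3  35.    4.5] 0.32
tree [698.8 334.7  -1. ] 0.69
shed [ 5.940e+02 -1.641e+02 -1.000e-01] 0.17
pole [490.196 297.229 112.51   -1.875] [-0.1  2.1 -1.  -0.   0.3 -0.4  0.6  1.6]
shed [ 598.343 -168.208   -1.718    1.241] [ 0.7  0.7 -0.1 -0.  -0.8 -1.9  1.4 -1.4  0.2 -1.4 -0.8  0.7]
```

View pics/crop1.png

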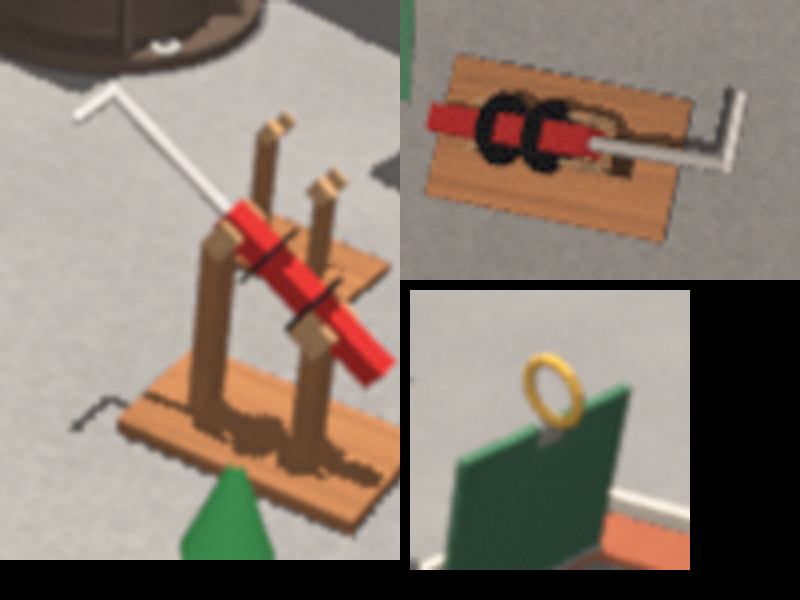

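```bash
cat > b.py <<'E'
from h import *; import pickle
P=pickle.load(open("p0.pkl","rb")); S,T=P["scene"],P["top"]
ob=[(S,(171.4,318.7),(140,0,0)),(S,(179.2,309.7),(140,39.5,0)),(S,(242,384.5),(-70,0,0)),(S,(203,350),(50,0,0)),(T,(236,262.3),(140,0,0)),(T,(218,264.2),(140,39.5,0)),(T,(223.8,187.5),(-70,0,0)),(T,(231.2,228.7),(50,0,0))]
def f(v):
    M=poleR(v[3],v[4] if len(v)>4 else -np.radians(33)); return np.concatenate([proj(p,v[:3]+M@x)-c for p,c,x in ob])
for v0 in ([490,297,112,-1.8],[490,297,112,-1.8,-.57]):
    r=least_squares(f,v0);print(r.x.round(3),r.fun.round(1), np.sqrt(np.diag(np.linalg.inv(r.jac.T@r.jac))).round(3))
v=r.x
def ray(p,c,z):
    M=p["extrinsics"][:3,:3];t=p["extrinsics"][:3,3];o=-M.T@t;d=M.T@[(c[1]-p["cx"])/p["fx"],(c[0]-p["cy"])/p["fy"],1];return o+d*(z-o[2])/d[2]
a,b=ray(T,(195+55/4,180+55/4),10),ray(T,(195+100/4,180+292/4),10);print("base yaw",np.arctan2(*(b-a)[[1,0]]))
c,d=ray(T,(195+195/4,180+27/4),10),ray(T,(195+240/4,180+265/4),10);print((d-c),(a+b+c+d)/4)
E
python3 b.py
```

```text
[483.447 299.108 117.761  -1.757] [ 0.4  0.3 -0.3 -0.7  1.   1.4 -1.1 -2.8  0.6 -1.6 -0.4  0.5  0.7  0.9
 -0.2 -1.3] [1.25  0.773 1.324 0.012]
[483.605 299.31  118.104  -1.759  -0.57 ] [ 0.5  0.2 -0.2 -0.8  0.9  1.6 -1.1 -2.7  0.7 -1.4 -0.3  0.7  0.5  0.7
 -0.2 -1.4] [1.29  0.875 1.498 0.013 0.013]
base yaw -1.7445168017346853
[ -25.3165854  -146.98158054    0.        ] [483.69504898 294.23424842  10.        ]
```

```bash
python3 -m inch '[[[0,0,0],1,-0.5],[[0,0,0],1,-0.5],[[0,0,0],1,-0.5],[[0,0,0],1,-0.5],[[0,0,0],1,-0.5],[[0,0,0],1,-0.5],[[0,0,0],1,-0.5],[[0,0,0],1,-0.5],[[0,0,0],1,-0.5],[[0,0,0],1,-0.5]]'; python3 -m inch '[[[0,0,0],1,-0.5],[[0,0,0],1,-0.5],[[0,0,0],1,-0.5],[[0,0,0],1,-0.5],[[0,0,0],1,-0.5],[[0,0,0],1,-0.5],[[0,0,0],1,-0.5],[[0,0,0],0.5,-0.5],[[0,0,0],0,-0.5],[[0,0,0],0,-0.5]]'
cat >> h.py <<'E'
def togo(T):
    from cell import env
    s=env.state(); M=R.from_euler("xyz",s["tcp_rot"]).as_matrix()
    print("t",round(s["t"],2),"pos",np.round(s["eef_pos"],1),"rot",np.round(s["tcp_rot"],3),"open",round(s["opening"],3),"F",np.round(s["ft_force"],1))
    d=M.T@(np.array(T)-s["eef_pos"]); print("units",(d/60).round(3),"rows",np.abs(d).max()/60); return M
E
python3 -c "
from h import *
togo([471.6,233,225])"
```

```text
t: 3.05
eef_pos: [139.3, 609.3, 214.7]
tcp_rot: [3.142, -0.0, 2.041]
ft_force: [0.0, -1.2, -0.5]
opening: 0.747
grip_force: 0.0
t: 4.3
eef_pos: [139.3, 609.3, 214.7]
tcp_rot: [-3.142, -0.0, 1.391]
ft_force: [0.9, -1.5, 0.3]
opening: 0.752
grip_force: 0.0
t 4.3 pos [139.3 609.3 214.7] rot [-3.142 -0.     1.391] open 0.752 F [ 0.9 -1.5  0.3]
units [-5.177  6.573 -0.173] rows 6.5727675084504025
```

```bash
python3 -m inch '[[[-0.575,0.73,-0.02],0,-0.5],[[-0.575,0.73,-0.02],0,-0.5],[[-0.575,0.73,-0.02],0,-0.5],[[-0.575,0.73,-0.02],0,-0.5],[[-0.575,0.73,-0.02],0,-0.5],[[-0.575,0.73,-0.02],0,-0.5],[[-0.575,0.73,-0.02],0,-0.5],[[-0.575,0.73,-0.02],0,-0.5],[[-0.575,0.73,-0.02],0,-0.5],[[0,0,0],0,-0.5]]'
python3 - <<'E'
from h import *; from cell import eyes; import cv2
togo([471.6,233,155])
w=eyes.read_camera("wrist"); im=w["pixels"][:,:,::-1].copy()
for x in ((140,0,0),(140,39.5,0),(-70,0,0),(50,0,0),(80,0,0)):
    q=proj(w,np.array([483.5,299,117.5])+poleR(-1.757)@x); cv2.circle(im,(int(q[1]),int(q[0])),4,(255,0,255),1); print(x,q.round())
cv2.imwrite("pics/w1.png",im)
E
```

```text
t: 5.55
eef_pos: [473.1, 230.4, 225.4]
tcp_rot: [3.141, -0.0, 1.386]
ft_force: [-0.4, 0.3, -0.2]
opening: 0.748
grip_force: 0.0
t 5.55 pos [473.1 230.4 225.4] rot [ 3.141 -0.     1.386] open 0.748 F [-0.4  0.3 -0.2]
units [ 0.038 -0.034  1.173] rows 1.1733888860511432
(140, 0, 0) [307. 277.]
(140, 39.5, 0) [307. 338.]
(-70, 0, 0) [ 47. 278.]
(50, 0, 0) [179. 278.]
(80, 0, 0) [218. 277.]
```

View pics/w1.png

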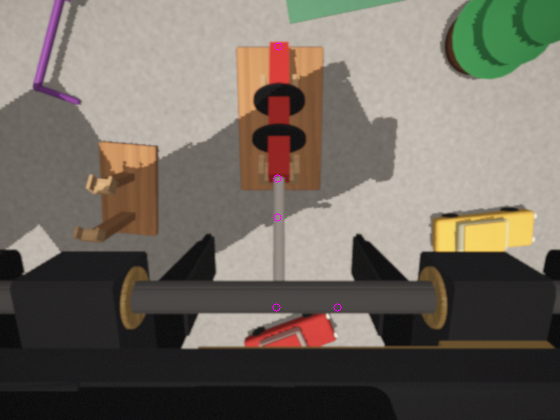

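The wrist picture shows the projected pole points falling on the handle and shaft, with the shaft at column 278. I'll go down and grip the shaft 80 mm up. The discs leave no room for an upright tool.

```bash
python3 -m inch '[[[0.01,-0.01,0.25],0,-0.5],[[0.01,-0.01,0.25],0,-0.5],[[0.01,-0.01,0.25],0,-0.5],[[0.01,0,0.25],0,-0.5],[[0,0,0.25],0,-0.5],[[0,0,0.14],0,-0.5],[[0,0,0],0,1],[[0,0,0],0,1],[[0,0,0],0,1],[[0,0,0],0,1]]'; python3 -m inch '[[[0,0,0],0,1],[[0,0,0],0,1],[[0,0,0],0,1],[[0,0,0],0,1],[[0,0,0],0,1],[[0,0,0],0,1],[[0,0,0],0,1],[[0,0,0],0,1],[[0,0,0],0,1],[[0,0,0],0,1]]'
```

```text
t: 6.85
eef_pos: [469.9, 235.6, 142.4]
tcp_rot: [3.141, -0.0, 1.39]
ft_force: [-1.0, 0.2, -0.3]
opening: 0.385
grip_force: 0.0
t: 8.1
eef_pos: [469.8, 235.5, 142.0]
tcp_rot: [3.142, -0.0, 1.39]
ft_force: [0.6, 0.3, -0.0]
opening: 0.073
grip_force: 30.0
```

```bash
python3 -m inch '[[[0.06,0,-0.085],0,1],[[0.06,0,-0.085],0,1],[[0.06,0,-0.085],0,1],[[0.06,0,-0.085],0,1],[[0.1,0,-0.17],0,1],[[0.1,0,-0.17],0,1],[[0,0,-0.5],0,1],[[0,0,-0.5],0,1],[[0,0,-0.5],0,1],[[0,0,-0.5],0,1]]'; python3 -m inch '[[[0,0,-0.5],0,1],[[0,0,-0.5],0,1],[[0,0,0],0,1],[[0,0,0],0,1],[[0,0,0],0,1],[[0,0,0],0,1],[[0,0,0],0,1],[[0,0,0],0,1],[[0,0,0],0,1],[[0,0,0],0,1]]'
python3 - <<'E'
from h import *; from cell import eyes; import cv2,pickle
togo([471.6,233,155])
P={n:eyes.read_camera(n) for n in("scene","top")};pickle.dump(P,open("p1.pkl","wb"))
for k in("pole","pole_hook","flap_eye","flap_hinge"):
  for n in P:print(k,n,[(np.round(d["centre"],1).tolist(),round(d["score"],2)) for d in eyes.spot_point(k,P[n])][:4])
im=np.zeros((600,800,3),np.uint8)
a=P["scene"]["pixels"][60:260,280:430];b=P["top"]["pixels"][180:280,150:350]
im[:600,:450]=cv2.resize(a,None,fx=3,fy=3,interpolation=2);im[:175,450:]=cv2.resize(b,(350,175),interpolation=2)
im[180:580,450:800]=cv2.resize(P["top"]["pixels"][110:250,370:490],(350,400),interpolation=2)
cv2.imwrite("pics/c2.png",im[:,:,::-1])
E
```

```text
t: 9.35
eef_pos: [474.4, 261.9, 304.6]
tcp_rot: [3.141, -0.001, 1.39]
ft_force: [-0.3, 0.1, -1.6]
opening: 0.075
grip_force: 30.0
t: 10.6
eef_pos: [474.5, 261.5, 362.9]
tcp_rot: [3.142, -0.0, 1.39]
ft_force: [0.3, 0.1, -1.1]
opening: 0.076
grip_force: 30.0
t 10.6 pos [474.5 261.5 362.9] rot [ 3.142 -0.     1.39 ] open 0.076 F [ 0.3  0.1 -1.1]
units [-0.476  0.037  3.464] rows 3.4644023237669255
pole scene [([236.4, 457.0], 0.96), ([127.4, 387.6], 0.6)]
pole top []
pole_hook scene [([78.9, 331.6], 0.94), ([216.7, 407.4], 0.84)]
pole_hook top [([212.3, 238.7], 0.54)]
flap_eye scene [([105.5, 145.1], 0.63), ([234.8, 161.2], 0.5)]
flap_eye top [([154.8, 457.1], 0.61)]
flap_hinge scene [([151.8, 135.7], 0.58)]
flap_hinge top [([171.8, 454.3], 0.6)]
```

View pics/c2.png

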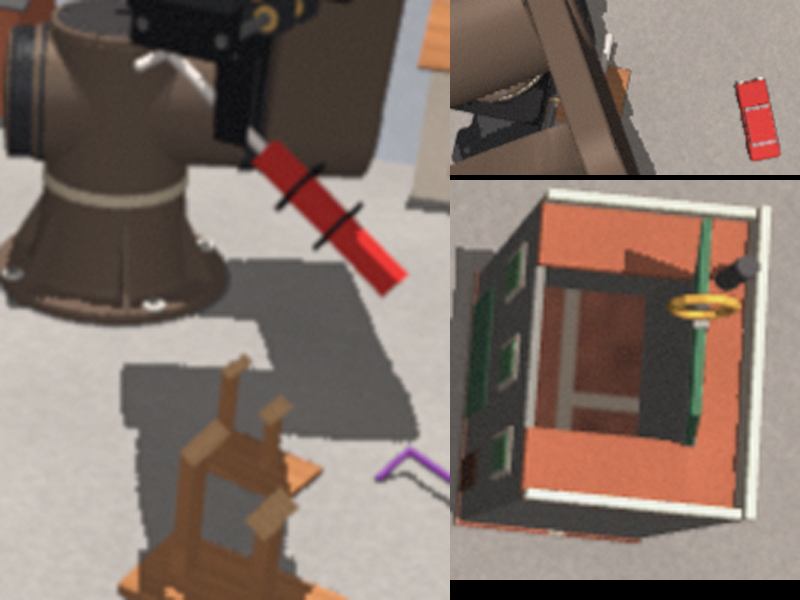

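```bash
cat > c.py <<'E'
from h import *; import pickle
P=pickle.load(open("p0.pkl","rb")); S,T=P["scene"],P["top"];Q=pickle.load(open("p1.pkl","rb"))
def ray(p,c,z):
    M=p["extrinsics"][:3,:3];t=p["extrinsics"][:3,3];o=-M.T@t;d=M.T@[(c[1]-p["cx"])/p["fx"],(c[0]-p["cy"])/p["fy"],1];return o+d*(z-o[2])/d[2]
g=lambda u,v:(110+(v-180)/2.857,370+(u-450)/2.917)
A=[ray(T,g(*c),212) for c in((767,207),(750,517),(548,192),(760,212),(527,495),(742,517))]
for i in(0,2,4):d=A[i+1]-A[i];print(A[i].round(1),A[i+1].round(1),np.arctan2(d[1],d[0]).round(3))
E_,e=tri([(S,(105.4,145.5)),(T,(154.7,457.4))]);print("eye",E_.round(1),e)
H,e=tri([(S,(152.4,135.9)),(T,(172.9,454.2))]);print("hinge",H.round(1),e)
d=np.array([4.7,26,220.9]);o=np.array([483.5,299,117.5])+d
for x in((140,0,0),(140,39.5,0),(140,20,0),(-70,0,0),(50,0,0)):print(x,proj(Q["scene"],o+poleR(-1.757)@x).round(1))
E
python3 c.py
```

```text
[ 705.3 -255.1  212. ] [ 483.9 -234.8  212. ] 3.05
[ 714.4 -103.2  212. ] [ 701.5 -250.1  212. ] -1.658
[497.  -84.7 212. ] [ 483.8 -229.4  212. ] -1.661
eye [ 598.  -156.9  333.6] 0.2531384186658836
hinge [ 594.5 -202.9  212. ] 0.4387254064213416
(140, 0, 0) [ 75.7 336.3]
(140, 39.5, 0) [ 81.  325.5]
(140, 20, 0) [ 78.4 330.9]
(-70, 0, 0) [153.9 412.7]
(50, 0, 0) [108.7 368.5]
```

```bash
python3 -m inch '[[[0,0,0],-0.5,1],[[0,0,0],-0.54,1],[[-0.2,0.04,0.04],0,1],[[-0.4,0.09,0.09],0,1],[[-0.4,0.09,0.09],0,1],[[-0.4,0.09,0.09],0,1],[[-0.4,0.09,0.09],0,1],[[-0.4,0.09,0.09],0,1],[[-0.4,0.09,0.09],0,1],[[-0.4,0.09,0.09],0,1]]'; python3 -m inch '[[[-0.4,0.09,0.09],0,1],[[-0.4,0.09,0.09],0,1],[[-0.4,0.09,0.09],0,1],[[-0.4,0.09,0.09],0,1],[[-0.4,0.09,0.09],0,1],[[-0.4,0.09,0.09],0,1],[[-0.3,0.07,0.06],0,1],[[-0.19,0.05,0],0,1],[[0,0,0],0,1],[[0,0,0],0,1]]'
cat > d.py <<'E'
from h import *; from cell import eyes,env; import cv2,pickle,sys
n=sys.argv[1]
M=togo([float(v) for v in sys.argv[2:5]])
P={k:eyes.read_camera(k) for k in("scene","top")};pickle.dump(P,open(f"p{n}.pkl","wb"))
for k in("pole_hook","flap_eye"):
  for c in P:print(k,c,[(np.round(d["centre"],1).tolist(),round(d["score"],2)) for d in eyes.spot_point(k,P[c])][:3])
s=env.state();pin=s["eef_pos"]+M@[-52.4,20,-49.7]
for c in P:print("pin expected",c,proj(P[c],pin).round(1),"tip",proj(P[c],s["eef_pos"]+M@[-52.4,39.5,-49.7]).round(1),"corner",proj(P[c],s["eef_pos"]+M@[-52.4,0,-49.7]).round(1))
print("pin",pin.round(1))
im=np.zeros((420,800,3),np.uint8)
im[:,:400]=cv2.resize(P["scene"]["pixels"][60:165,110:210],(400,420),interpolation=2);im[:,400:]=cv2.resize(P["top"]["pixels"][105:210,390:490],(400,420),interpolation=2)
cv2.imwrite(f"pics/c{n}.png",im[:,:,::-1])
E
python3 d.py 3 582.7 -103 284
```

```text
t: 12.35
eef_pos: [498.2, 77.1, 322.4]
tcp_rot: [3.142, 0.0, 1.479]
ft_force: [-0.6, 0.7, -0.5]
opening: 0.075
grip_force: 30.0
t: 13.6
eef_pos: [522.1, -97.2, 286.8]
tcp_rot: [3.141, -0.0, 1.481]
ft_force: [-0.8, 0.5, -1.8]
opening: 0.077
grip_force: 30.0
t 13.6 pos [522.1 -97.2 286.8] rot [ 3.141 -0.     1.481] open 0.077 F [-0.8  0.5 -1.8]
units [-0.005  1.015  0.047] rows 1.0152841080839898
pole_hook scene [([96.4, 164.9], 0.71), ([215.3, 407.4], 0.64)]
pole_hook top [([325.8, 186.2], 0.94)]
flap_eye scene [([106.1, 148.0], 0.58)]
flap_eye top []
pin expected scene [ 95.2 165.1] tip [ 97.9 158.8] corner [ 92.5 171.3]
pin expected top [189.5 455.7] tip [178.2 456.4] corner [201.2 455.1]
pin [ 537.3 -151.3  336.4]
```

View pics/c3.png

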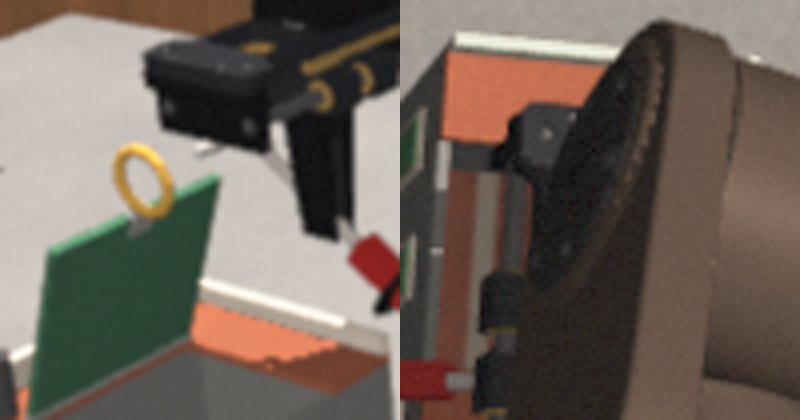

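The pin tip is at crop (197,153), exactly where predicted. The ring centre is at (143,181), so I lower the tool about 4 mm and insert 61 mm sideways.

```bash
python3 -m inch '[[[0,0,0.03],0,1],[[0,0,0.04],0,1],[[0,0.15,0],0,1],[[0,0.15,0],0,1],[[0,0.15,0],0,1],[[0,0.15,0],0,1],[[0,0.15,0],0,1],[[0,0.15,0],0,1],[[0,0.12,0],0,1],[[0,0,0],0,1]]'; python3 d.py 4 582.7 -103 284
```

```text
t: 15.15
eef_pos: [583.4, -103.2, 282.2]
tcp_rot: [-3.141, -0.0, 1.48]
ft_force: [0.1, 0.6, -0.6]
opening: 0.079
grip_force: 30.0
t 15.15 pos [ 583.4 -103.2  282.2] rot [-3.141 -0.     1.48 ] open 0.079 F [ 0.1  0.6 -0.6]
units [ 0.003 -0.012 -0.03 ] rows 0.029954492026100395
pole_hook scene [([214.2, 407.5], 0.7), ([107.4, 145.7], 0.63), ([149.3, 199.4], 0.18)]
pole_hook top [([154.6, 285.1], 0.64), ([323.7, 184.5], 0.57)]
flap_eye scene [([107.1, 144.8], 0.71)]
flap_eye top []
pin expected scene [105.8 145.1] tip [108.8 138.3] corner [102.9 151.9]
pin expected top [155. 457.] tip [144.  457.6] corner [166.4 456.3]
pin [ 598.1 -157.2  332.2]
```

View pics/c4.png

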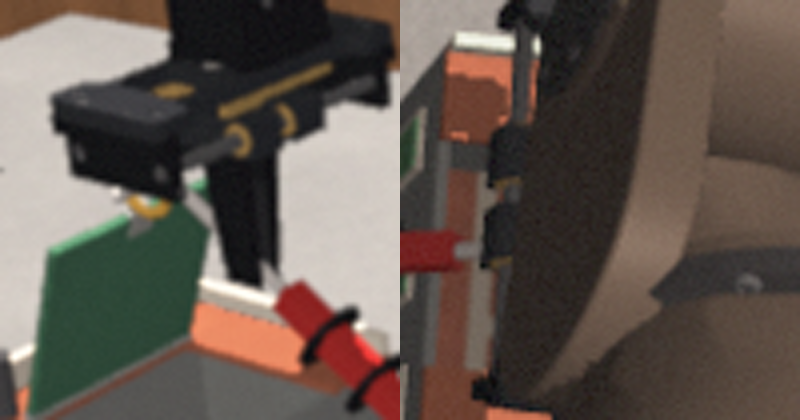

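```bash
python3 -m inch '[[[0.13,0,0.06],0,1],[[0.13,0,0.06],0,1],[[0.12,0,0.07],0,1],[[0.12,0,0.08],0,1],[[0.11,0,0.09],0,1],[[0.11,0,0.09],0,1],[[0.1,0,0.1],0,1],[[0.1,0,0.1],0,1],[[0.09,0,0.11],0,1],[[0.08,0,0.12],0,1]]'; python3 d.py 5 582.7 -103 284
```

```text
t: 16.7
eef_pos: [589.0, -37.7, 229.2]
tcp_rot: [3.142, -0.0, 1.48]
ft_force: [0.5, -0.6, -0.9]
opening: 0.075
grip_force: 30.0
t 16.7 pos [589.  -37.7 229.2] rot [ 3.142 -0.     1.48 ] open 0.075 F [ 0.5 -0.6 -0.9]
units [-1.093 -0.006 -0.914] rows 1.0934994617578468
pole_hook scene [([216.6, 408.3], 0.88)]
pole_hook top [([322.2, 186.0], 0.72)]
flap_eye scene [([133.5, 174.1], 0.61)]
flap_eye top []
pin expected scene [136.3 171.8] tip [139.7 165.4] corner [132.9 178.2]
pin expected top [158.7 409.5] tip [148.5 410.2] corner [169.3 408.7]
pin [604.2 -92.2 279.5]
```

View pics/c5.png

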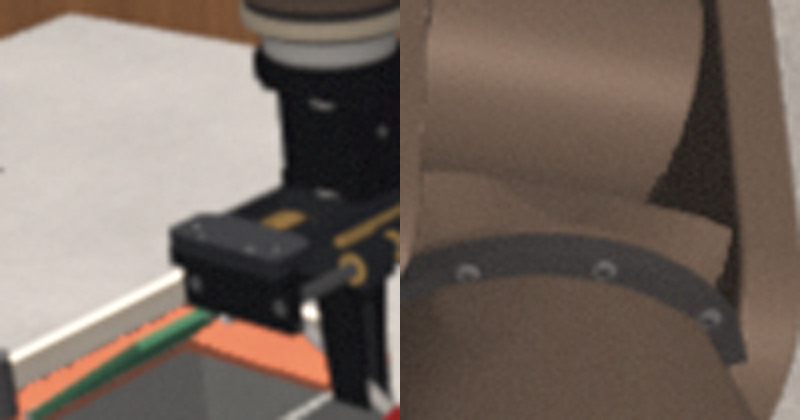

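```bash
python3 -m inch '[[[0.07,0,0.12],0,1],[[0.07,0,0.13],0,1],[[0.05,0,0.13],0,1],[[0.05,0,0.13],0,1],[[0.04,0,0.14],0,1],[[0.03,0,0.14],0,1],[[0.02,0,0.14],0,1],[[0.02,0,0.14],0,1],[[0,0,0.14],0,1],[[0,0,0.14],0,1]]';python3 -m inch '[[[0,0,0],0,1],[[0,0,0],0,1],[[0,0,0],0,1],[[0,0,0],0,1],[[0,0,0],0,1],[[0,0,0],0,1],[[0,0,0],0,1],[[0,0,0],0,1],[[0,0,0],0,1],[[0,0,0],0,1]]'; python3 d.py 6 582.7 -103 284
```

```text
t: 18.25
eef_pos: [591.0, -17.3, 148.2]
tcp_rot: [3.141, 0.0, 1.48]
ft_force: [0.4, -1.9, 3.1]
opening: 0.075
grip_force: 30.0
t: 19.5
eef_pos: [590.9, -17.1, 148.6]
tcp_rot: [3.142, -0.0, 1.48]
ft_force: [0.6, -0.9, -0.1]
opening: 0.079
grip_force: 30.0
t 19.5 pos [590.9 -17.1 148.6] rot [ 3.142 -0.     1.48 ] open 0.079 F [ 0.6 -0.9 -0.1]
units [-1.438 -0.006 -2.256] rows 2.2562605453904956
pole_hook scene [([215.6, 406.9], 0.7)]
pole_hook top [([323.5, 184.6], 0.92)]
flap_eye scene []
flap_eye top [([247.8, 324.8], 0.72)]
pin expected scene [173.1 183.2] tip [176.9 177.2] corner [169.3 189.3]
pin expected top [167.7 386.9] tip [158.4 387.7] corner [177.2 386.2]
pin [606.  -71.1 198.3]
```

```bash
python3 - <<'E'
import pickle,cv2,numpy as np
P=pickle.load(open("p6.pkl","rb"));im=cv2.resize(P["scene"]["pixels"][100:240,70:230],(800,600*7//6 if 0 else 600),interpolation=2)
cv2.imwrite("pics/c6b.png",im[:,:,::-1])
E
```

```text
(no output)
```

View pics/c6b.png

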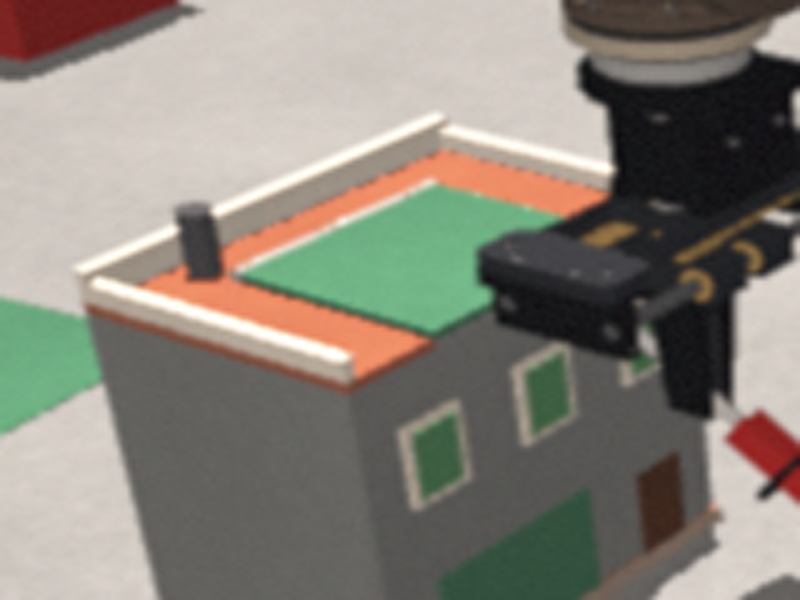

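```bash
python3 -m inch '[[[0,0,0.02],0,1],[[0,0,0.02],0,1],[[0,0,0],0,1],[[0,0,0],0,1],[[0,0,0],0,1],[[0,0,0],0,1],[[0,0,0],0,1],[[0,0,0],0,1],[[0,0,0],0,1],[[0,0,0],0,1]]'
```

```text
t: 21.05
eef_pos: [591.2, -17.5, 146.7]
tcp_rot: [3.14, 0.0, 1.48]
ft_force: [-0.6, -3.1, 5.5]
opening: 0.078
grip_force: 30.0
```

```bash
python3 -m inch '[[[0,0,-0.06],0,1],[[0,0,-0.06],0,1],[[0,0,-0.06],0,1],[[0,-0.1,0],0,1],[[0,-0.15,0],0,1],[[0,-0.15,0],0,1],[[0,-0.15,0],0,1],[[0,-0.15,0],0,1],[[0,-0.2,0],0,1],[[0,-0.25,0],0,1]]'; python3 -m inch '[[[0.2,0,-0.4],0.5,1],[[0.2,0,-0.4],0.54,1],[[0.2,0,-0.4],0,1],[[0.2,0,-0.4],0,1],[[0.2,0,-0.4],0,1],[[0,0,-0.2],0,1],[[0,0,0],0,1],[[0,0,0],0,1],[[0,0,0],0,1],[[0,0,0],0,1]]'; python3 -c "
from h import *
togo([475.7,267.7,292])"
```

```text
t: 22.3
eef_pos: [521.2, -10.8, 157.0]
tcp_rot: [-3.142, -0.0, 1.48]
ft_force: [-0.4, 0.2, -1.5]
opening: 0.077
grip_force: 30.0
t: 23.55
eef_pos: [531.2, 48.2, 288.5]
tcp_rot: [-3.141, 0.0, 1.389]
ft_force: [-0.6, -0.3, -1.7]
opening: 0.075
grip_force: 30.0
t 23.55 pos [531.2  48.2 288.5] rot [-3.141  0.     1.389] open 0.075 F [-0.6 -0.3 -1.7]
units [ 3.432 -1.57  -0.057] rows 3.431862451903071
```

```bash
python3 -m inch '[[[0.4,-0.18,0],0,1],[[0.4,-0.18,0],0,1],[[0.4,-0.18,0],0,1],[[0.4,-0.18,0],0,1],[[0.4,-0.18,0],0,1],[[0.4,-0.18,-0.02],0,1],[[0.4,-0.18,-0.02],0,1],[[0.4,-0.18,-0.02],0,1],[[0.23,-0.13,0],0,1],[[0,0,0],0,1]]'
cat > e.py <<'E'
from h import *; from cell import eyes,env; import cv2,pickle
M=togo([475.7,267.7,192.3]); s=env.state()
P={k:eyes.read_camera(k) for k in("scene","top","wrist")};pickle.dump(P,open("p7.pkl","wb"))
o=s["eef_pos"]+np.array([13.7,63.5,-26.5])
for k in P:print(k,[proj(P[k],o+poleR(-1.752)@x).round(1).tolist() for x in((140,0,0),(140,39.5,0),(-70,0,0),(50,0,0))])
im=np.zeros((600,800,3),np.uint8)
im[:,:400]=cv2.resize(P["scene"]["pixels"][60:240,300:420],(400,600),interpolation=2)
im[:300,400:]=cv2.resize(P["wrist"]["pixels"],(400,300));im[300:,400:]=cv2.resize(P["scene"]["pixels"][90:240,80:280],(400,300))
cv2.imwrite("pics/c7.png",im[:,:,::-1])
E
python3 e.py
```

```text
t: 24.8
eef_pos: [475.4, 268.2, 292.4]
tcp_rot: [-3.141, 0.0, 1.391]
ft_force: [0.4, -0.5, -1.2]
opening: 0.075
grip_force: 30.0
t 24.8 pos [475.4 268.2 292.4] rot [-3.141  0.     1.391] open 0.075 F [ 0.4 -0.5 -1.2]
units [-0.007  0.007  1.668] rows 1.6683674619241524
scene [[111.8, 336.6], [117.9, 326.3], [188.0, 410.6], [144.0, 367.9]]
top [[227.0, 236.7], [203.9, 241.6], [214.5, 154.7], [221.2, 198.4]]
wrist [[416.7, 282.9], [416.7, 376.7], [26.5, 282.9], [212.9, 282.9]]
```

View pics/c7.png

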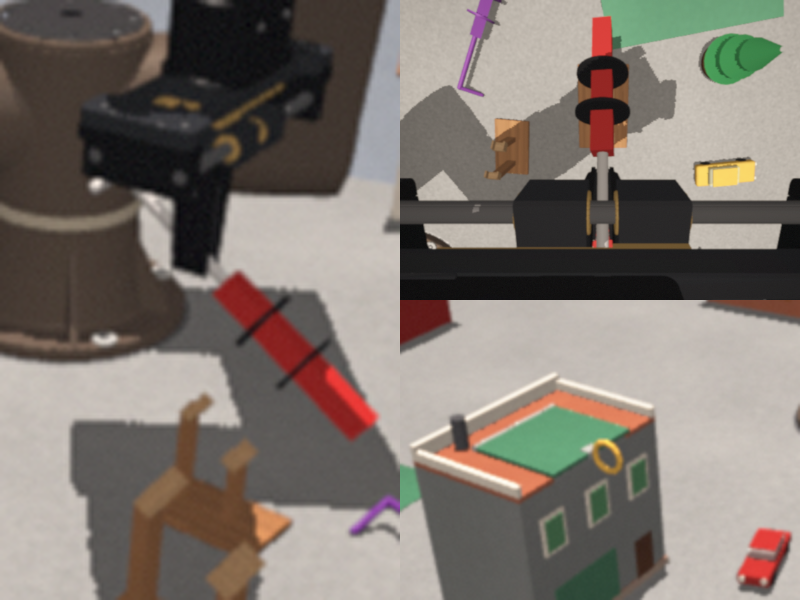

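The flap lies flat with the ring free at crop (607,457). The pole is held as before, with its tail near (362,420), so I'll lay it back along the slope's normal.

```bash
python3 -m inch '[[[0,0,0.3],0,1],[[0,0,0.4],0,1],[[0,0,0.4],0,1],[[0,0,0.35],0,1],[[0,0,0.22],0,1],[[-0.14,0,0.21],0,1],[[-0.14,0,0.21],0,1],[[-0.08,0,0.13],0,1],[[0,0,0],0,1],[[0,0,0],0,1]]'; python3 -c "
from h import *
togo([469.8,235.5,142])"
```

```text
t: 26.2
eef_pos: [472.1, 246.7, 159.8]
tcp_rot: [3.141, -0.0, 1.39]
ft_force: [0.3, -0.2, -0.3]
opening: 0.076
grip_force: 30.0
t 26.2 pos [472.1 246.7 159.8] rot [ 3.141 -0.     1.39 ] open 0.076 F [ 0.3 -0.2 -0.3]
units [-0.19  -0.004  0.297] rows 0.29699889740950514
```

```bash
python3 -m inch '[[[-0.05,0,0.07],0,1],[[-0.05,0,0.08],0,1],[[-0.05,0,0.08],0,1],[[-0.04,0,0.06],0,1],[[0,0,0],0,1],[[0,0,0],0,1],[[0,0,0],0,1],[[0,0,0],0,1],[[0,0,0],0,1],[[0,0,0],0,1]]'
```

```text
t: 27.45
eef_pos: [470.0, 235.4, 142.2]
tcp_rot: [3.141, -0.0, 1.39]
ft_force: [0.4, 0.6, 4.9]
opening: 0.077
grip_force: 30.0
```

```bash
python3 -m inch '[[[0,0,0],0,0.8],[[0,0,0],0,0.6],[[0,0,0],0,0.4],[[0,0,0],0,0.2],[[0,0,0],0,0],[[0,0,0],0,-0.3],[[0,0,0],0,-0.5],[[0,0,0],0,-0.5],[[0,0,0],0,-0.5],[[0,0,0],0,-0.5]]'; python3 -m inch '[[[0,0,-0.2],0,-0.5],[[0,0,-0.3],0,-0.5],[[0,0,-0.5],0,-0.5],[[0,0,-0.5],0,-0.5],[[0.5,0,-0.5],0,-0.5],[[0.5,0,-0.5],0,-0.5],[[0.5,-0.5,-0.5],0,-0.5],[[0.5,-0.5,-0.5],0,-0.5],[[0,-0.5,-0.5],0,-0.5],[[0,-0.5,0],0,-0.5]]'
python3 - <<'E'
from h import *; from cell import eyes; import cv2,pickle
P={k:eyes.read_camera(k) for k in("scene","top")}
o=np.array([483.5,299,115.5])
Q=pickle.load(open("p0.pkl","rb"))
for k in P:
    print(k,[(np.round(d["centre"],1).tolist(),round(d["score"],2)) for d in eyes.spot_point("pole",P[k])+eyes.spot_point("pole_hook",P[k])])
im=np.zeros((560,800,3),np.uint8)
for i,p in enumerate((Q,P)):
    im[:,400*i:400*i+400]=cv2.resize(p["scene"]["pixels"][150:290,300:400],(400,560),interpolation=2)
cv2.imwrite("pics/c8.png",im[:,:,::-1])
E
```

```text
t: 28.7
eef_pos: [469.8, 235.3, 142.0]
tcp_rot: [3.142, -0.0, 1.39]
ft_force: [0.1, 0.1, -0.2]
opening: 0.748
grip_force: 0.0
t: 29.95
eef_pos: [372.5, 375.5, 385.0]
tcp_rot: [3.139, -0.003, 1.39]
ft_force: [0.1, 0.6, -1.6]
opening: 0.75
grip_force: 0.0
scene [([241.4, 454.4], 0.67), ([221.4, 363.3], 0.65), ([176.7, 315.9], 0.68), ([213.0, 406.7], 0.56)]
top [([229.2, 214.6], 0.9), ([294.1, 136.4], 0.87), ([324.1, 186.0], 0.91), ([227.1, 263.5], 0.85)]
```

View pics/c8.png

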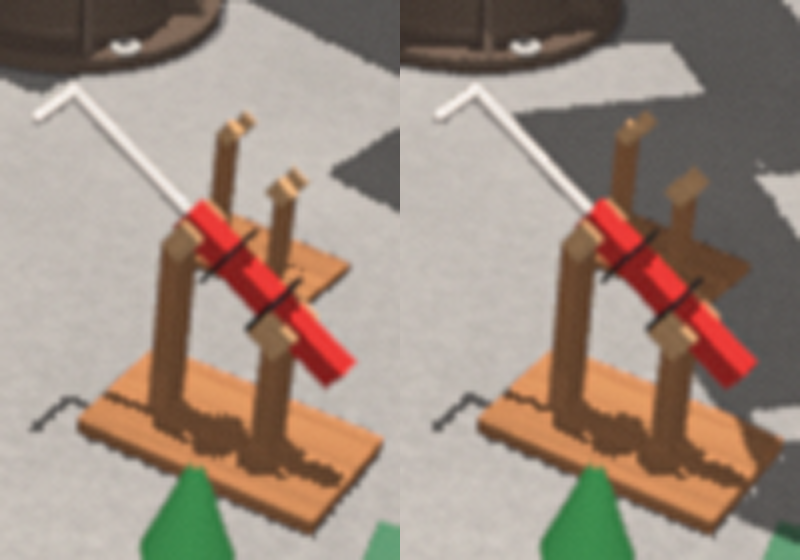

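The before and after crops match: the pole lies in both saddles, with the hook corner at (75,90) on the left and (475,90) on the right. I'm handing the job in.

```bash
python3 -m inch '[[[0,0,0],0,-0.5],[[0,0,0],0,-0.5],[[0,0,0],0,-0.5],[[0,0,0],0,-0.5],[[0,0,0],0,-0.5],[[0,0,0],0,-0.5],[[0,0,0],0,-0.5],[[0,0,0],0,-0.5],[[0,0,0],0,-0.5],[[0,0,0],0,-0.5]]'; python3 -c "
from cell import env
print(env.job_done())"
```

```text
t: 31.5
eef_pos: [373.3, 374.9, 382.1]
tcp_rot: [-3.142, -0.0, 1.39]
ft_force: [-0.2, 0.9, 0.4]
opening: 0.753
grip_force: 0.0
the job is handed in; nothing more can be done
None
```

I handed the job in at about 31.5 s (no verdict came back): the flap looks fully shut, the pole is back in both saddles as it was, the gripper is clear, and I saw no sign that the cars or tree moved, though I didn't measure that at the end.

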